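Shim the short foot of a rocking computer chassis

ROBOT

A 6-joint arm with a two-finger parallel gripper is mounted at the origin on the work surface. World frame = base frame: x ahead of the robot, y to its left, z up, the work surface at z = 0. Lengths are in m, angles in rad, forces in N, time in s.
With the tool pointing down it reaches from about 0.3 to 1 m from the base axis. Payload 5.1 kg.
Tool frame: the origin (TCP) lies between the finger pads; the fingertips stand 17 mm ahead of it and the grasp point (between the pads) lies 2 mm behind it (arm.finger_overhang is the distance from the TCP to the fingertips, in m); x points along the fingers, y is the direction in which the jaws open and shut, and the axes are right-handed (so a half turn about x gives the same grasp; the last joint's range is limited). The gripper opens to 95 mm and grips with 3 to 60 N. Pads are 20 mm wide; open, the fingers measure 119 mm over their backs; the gripper's body (75 mm by 180 mm) begins 59 mm behind the grasp point.
Start: joints at [1.115, 0.124, 1.65, -0, 1.367, -0.083], TCP at [0.237, 0.605, 0.232] pointing down, gripper open.
Joint ranges: [-2.61, 2.61], [-1.02, 2.33], [0.03, 2.71], [-1.35, 4.49], [0.32, 2.68], [-2.91, 2.91]. Speed limits (rad/s): [2.57, 2.57, 3.14, 3.14, 3.14, 3.14].

INTERFACE

Orientations are given as a rotation vector (axis times angle).
In Python, from workcell import arm, vision gives the robot as it stands.
- The arm moves only by the tool carry_out, never from a script. Its argument "steps" is a list of rows, each a list of 4 numbers: the shift along the tool's x, y, z in cm, then the turn about the tool's x in degrees. A call has exactly 8 rows; each row shifts and turns the commanded pose from where the row before left it, along the tool's axes as they then stand; what a row does not reach is not made up. A row lasts 1/12 s, in which the tool goes at most 41.7 mm and 7.16 degrees, less where a joint would pass 70% of its speed; a pose out of reach is approached as far as the arm can. A call is refused whole if a number of a shift passes 4.17 or a number of a turn 7.16, either way. A call with a gripper value outside its range is refused whole. "claw" is the closure in counts, from 0 (fully open) to 255 (shut), set as the call begins (left out, the last holds). The fingers move at their own pace and stop on an object; the grip force is fixed at half the most. Time passes only in rows, so rows that do not move let the fingers close, or fill a call up. It gives the time, the measured TCP pose, the force and the opening at its end, in the units of the state.
- arm.read_state(): the state, without advancing time (a new reading comes with each control period).
- vision.capture(name): name is "side" or "top" or "wrist"; returns (picture, depth): 384x512x3 uint8, red, green, blue; 384x512 float32, m along the optical axis (not along the pixel's ray), 0 where there is no reading.
- vision.camera_params(name): a dict with "K" (3x3 intrinsics, pixels), "extrinsics" (4x4, takes a point from camera to world coordinates). Camera axes: x right, y down, z forward; pixel columns grow to the right and rows downward; lengths in m; the calibration is good to about 2 mm. The wrist camera is an equidistant fisheye: a pixel r from the principal point sees the ray r / f radians off the axis. A picture is of the moment at which its call begins: read the wrist's pose just before it. camera_params takes no time and is no camera call; for the wrist camera it gives the pose at the moment of the call.
- arm.close_job(): hands the job in, once; it reports no verdict.
The state is a dict: "clock": time; "q": joint angles; "dq": joint speeds; "joint_torque": joint torques, N m; "ee_pos": TCP position; "tcp_rot": TCP orientation; "force": force on the tool from outside, world axes, zero at the start; "moment": the same for the moment, N m; "width": finger opening in m.
Only numpy, scipy, OpenCV 4.12 (cv2) and the standard library are available. Lean on these libraries where they do the work, as an engineer would, in place of code of your own. Each camera call takes 0.05 s, during which the arm holds its last target.

TASK

The open computer chassis rocks because the foot under the red cap is too short. Slide the flat blue plate shim under that foot first, then slide the orange wedge, thin end first, in between the plate and the foot until it is snug and the foot bears on it, so that the chassis stands level and no longer rocks. Do not shove the chassis out of place or tip it, and let go of everything.

Things in the scene. Friction and masses are not known exactly. Their poses are not given: they have to be found in the camera images.
- chassis: open aluminium chassis with fans, 3 kg, loose, level. Box 180 x 190 mm, z 26 to 70. Four ears stick out of its y sides to y = +-137 (34 wide in x, underside z 26), a foot under each at x +-78, y +-117; the foot at x -78, y +117 (red cap) is short, its gap stays open. Sideways pushes under 8 N do not move it. Origin: footprint centre on the bench; x away from the robot, y left, yaw within 12 deg
- short_foot (a point): centre of the underside of the short steel foot, 18 mm diameter, rounded edge, 15 mm above the bench; the red cap sits on its ear right above. Shims go in along the chassis's +x, from the robot's side, which is open
- plate_shim: flat blue plastic plate, 110 (x) x 40 (y) x 8 (z) mm, 95 g, lying flat; both ends alike. Origin: centre of its underside; x along its length
- wedge_shim: orange plastic wedge, 100 (x) x 26 (y) mm, 60 g, lying flat. Origin: centre of its underside. Thin end at x = +50 (3 mm thick); top rises 1 mm per 10 mm to 10 mm at x = -20; from -20 to -50 an upright grip block 24 mm tall, 26 wide. On the plate it meets the foot when the foot's centre is over about x = +17; 4 to 10 mm further it is snug (a push of a few N), and friction keeps it there
There are look-alikes about, which are no part of the job. Several things have the shape of the wedge_shim; the one meant has the colours described above. There is more than one size of the plate_shim; the job needs the smallest.

How it is judged:
On the way:
1. the blue plate lies flat on the bench under the short foot (x of short_foot in the frame of plate_shim between -0.05 and 0.05 m and y of short_foot in the frame of plate_shim between -0.016 and 0.016 m and height (world z) of plate_shim below 0.004 m and angle between plate_shim's own z axis and vertical below 0.06 rad), for 0.2 s.
At the end, for the whole second after the job is handed in: blue plate flat on the bench under the short foot (foot centre within 50 mm along, 16 mm across it); wedge on the plate, foot centre over wedge x -15 to +45 mm, within 14 mm across, bearing over 0.4 N; chassis level within 0.57 degrees; all released and at rest (x of short_foot in the frame of plate_shim between -0.05 and 0.05 m and y of short_foot in the frame of plate_shim between -0.016 and 0.016 m and height (world z) of plate_shim below 0.004 m and x of short_foot in the frame of wedge_shim between -0.015 and 0.045 m and y of short_foot in the frame of wedge_shim between -0.014 and 0.014 m and contact force between chassis and wedge_shim above 0.4 N and contact force between wedge_shim and plate_shim above 0.4 N and angle between chassis's own z axis and vertical below 0.01 rad and linear speed of each of chassis, wedge_shim below 0.01 m/s); the robot touches nothing.
It fails at once if the chassis is shoved more than 20 mm (distance of chassis from where it was at the start of the episode above 0.02 m).
It fails at once if the chassis is tipped more than 4 degrees (angle between chassis's own z axis and vertical above 0.07 rad).
It also fails if it takes over 62 s, if anything falls off the work surface, if the arm or the gripper's body presses on something with over 40 N, if the wrist force passes 120 N, or if a joint passes its speed limit or range.

## Working session

There is one attempt and no reset: what is moved stays moved. The work goes in short steps, Python scripts to look and compute and a tool call to move; the robot and the scene stay as the last step left them, time stands still between calls to the robot, and variables do not carry over. Pictures are saved under pics/ and viewed, and the job is handed in when it is done.

Besides the shell and the picture viewer there is one more tool, called after "Call:" by a JSON object that holds its "op" and its "data", one argument or row to a line. carry_out: Moves the arm, as the interface text tells. Its arguments: {"type":"object","properties":{"steps":{"type":"array","items":{"type":"array","items":{"type":"number"}}},"claw":{"type":"number"}},"required":["steps"]}

```bash
ls; mkdir -p pics
python3 - <<'E'
from workcell import arm, vision
import cv2,numpy as np
print(arm.read_state())
for n in("top","side"):
    p,d=vision.capture(n); cv2.imwrite(f"pics/{n}0.png",p[:,:,::-1]); np.savez(f"{n}0.npz",p=p,d=d,**vision.camera_params(n)); print(vision.camera_params(n))
E
```

```text
pics
{'clock': 0.0, 'q': array([ 1.11539988e+00,  1.24538552e-01,  1.65166845e+00, -2.21326166e-05,
        1.36750563e+00, -8.25974225e-02]), 'dq': array([-0.00029213, -0.00033381,  0.00076259,  0.00092896, -0.0010694 ,
        0.00072176]), 'joint_torque': array([-1.18691711e-03, -4.17597485e+01, -3.59928310e+01,  7.73533643e-02,
        4.93290822e-02, -1.82749568e-04]), 'ee_pos': array([0.2365074 , 0.60479098, 0.23036866]), 'tcp_rot': array([ 0.29088957,  1.55147845, -0.29412447]), 'force': array([ 0.34110977, -0.31348227,  0.49411807]), 'moment': array([-0.01370988, -0.00715579, -0.02133573]), 'width': 0.09474447655055176}
{'K': array([[417.63626976,   0.        , 256.95722703],
       [  0.        , 417.63626976, 189.81228912],
       [  0.        ,   0.        ,   1.        ]]), 'extrinsics': array([[ 0.0221003 , -0.98964238,  0.14184334,  0.32542752],
       [-0.99975397, -0.02214478,  0.00126514,  0.14604994],
       [ 0.00188905, -0.1418364 , -0.98988831,  1.24853666],
       [ 0.        ,  0.        ,  0.        ,  1.        ]])}
{'K': array([[427.86815978,   0.        , 259.42541051],
       [  0.        , 427.86815978, 193.19185857],
       [  0.        ,   0.        ,   1.        ]]), 'extrinsics': array([[ 0.69797452, -0.51956932,  0.49282785, -0.09373248],
       [-0.71588828, -0.52383991,  0.46162292, -0.43469458],
       [ 0.01831779, -0.67501072, -0.7375805 ,  0.9658643 ],
       [ 0.        ,  0.        ,  0.        ,  1.        ]])}
```

View pics/top0.png

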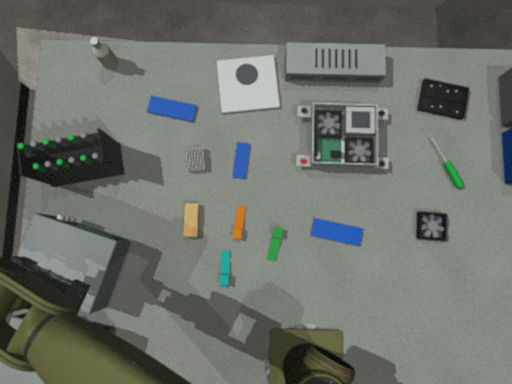

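View pics/side0.png

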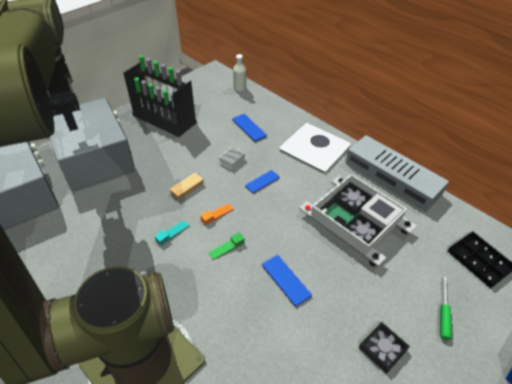

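The top view shows the chassis at about (345,137) with its red cap at (303,160). Blue plates are at (172,108), (242,160) and (337,232), and the smallest looks like (242,160). The orange wedge is at (240,222). Next I'll measure these.

```bash
cat > h.py <<'E'
import numpy as np,cv2
def ray(c,px,z):
    K,E=c["K"],c["extrinsics"]; v=E[:3,:3]@np.linalg.solve(K,[px[0],px[1],1.0]); o=E[:3,3]
    return o+v*(z-o[2])/v[2]
def blobs(p,lo,hi,amin=40):
    hsv=cv2.cvtColor(p,cv2.COLOR_RGB2HSV); m=cv2.inRange(hsv,lo,hi)
    cs,_=cv2.findContours(m,cv2.RETR_EXTERNAL,cv2.CHAIN_APPROX_NONE)
    return [c for c in cs if cv2.contourArea(c)>amin]
COL=dict(blue=((105,120,60),(125,255,255)),orange=((5,190,120),(15,255,255)),red=((0,150,100),(4,255,255)),red2=((172,150,100),(180,255,255)))
def wrect(c,cam,z):
    w=np.array([ray(cam,(q[0][0],q[0][1]),z)[:2] for q in c],np.float32)
    (x,y),(a,b),t=cv2.minAreaRect(w*1000)
    if a<b: a,b=b,a; t+=90
    return np.round([x,y,a,b,(t+90)%180-90],1),w
E
python3 - <<'E'
from h import *
for n in("top","side"):
    f=np.load(n+"0.npz"); p=f["p"];d=f["d"]
    for k,(lo,hi) in COL.items():
        for c in blobs(p,lo,hi,15):
            z=dict(blue=.008,orange=.01).get(k,.075)
            r,_=wrect(c,f,z)
            m=c[:,0].mean(0); px=m.round().astype(int); dd=d[px[1],px[0]]
            P=f["extrinsics"]@np.r_[np.linalg.solve(f["K"],[m[0],m[1],1])*dd,1]
            print(n,k,m.round(1),r,"depthpt",P[:3].round(4))
p=np.load("top0.npz")["p"];s=np.load("side0.npz")["p"]
cv2.imwrite("pics/t1.png",cv2.resize(p[85:285,170:410,::-1],None,fx=3.2,fy=3,interpolation=cv2.INTER_CUBIC)[:600,:800])
cv2.imwrite("pics/s1.png",cv2.resize(s[160:280,190:420,::-1],None,fx=3.4,fy=3.4,interpolation=cv2.INTER_CUBIC))
E
```

```text
top blue [336.7 231.7] [383.4 -90.7 146.4  52.7  79. ] depthpt [ 0.3832 -0.0911  0.008 ]
top blue [241. 160.] [593.3 198.1 109.   39.3  -6.2] depthpt [0.5931 0.198  0.0087]
top blue [507.4 155.6] [ 626.9 -608.4  172.9   27.5   -3.7] depthpt [ 0.6207 -0.5998  0.0267]
top blue [171.5 108.2] [751.5 416.8 145.7  53.1  79.1] depthpt [0.7525 0.4173 0.0054]
top orange [239.  226.5] [390.6 199.8  29.5  20.7   1.6] depthpt [0.3919 0.1983 0.0121]
side blue [509.8 376. ] [ 547.2 -602.6   32.5   10.3   22.5] depthpt [ 0.5374 -0.6029  0.0224]
side blue [286.3 280. ] [380.4 -91.2 148.   53.6  79. ] depthpt [ 0.3776 -0.0956  0.0114]
side blue [261.8 181. ] [589.8 195.5 108.9  42.5  -6.3] depthpt [0.5891 0.1963 0.0068]
side blue [249. 127.] [747.9 413.8 151.2  54.3  78.2] depthpt [0.7477 0.4126 0.0076]
side orange [216.7 214. ] [400.9 194.8  89.2  23.6 -11.8] depthpt [0.3994 0.1944 0.009 ]
```

```bash
sleep 0; ls pics
```

```text
s1.png
side0.png
t1.png
top0.png
```

View pics/t1.png

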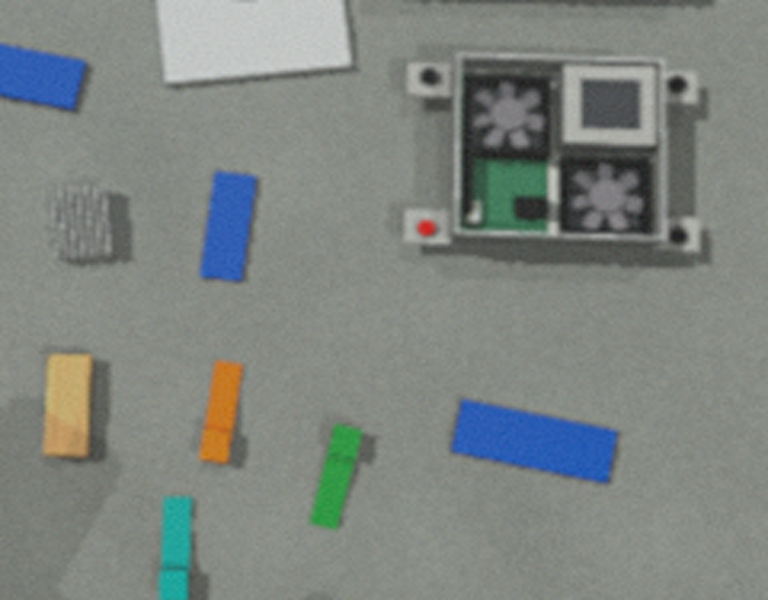

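View pics/s1.png

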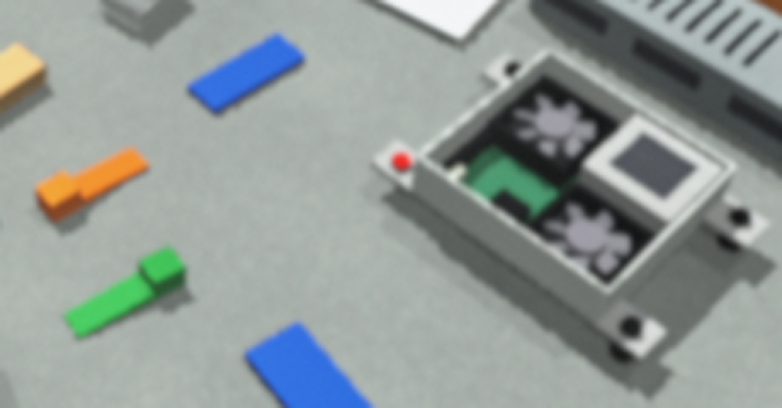

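Run:
```python
from h import *
F={n:np.load(n+"0.npz") for n in("top","side")}
def tri(a,b):
    A=np.zeros((3,3));B=np.zeros(3)
    for n,px in(("top",a),("side",b)):
        f=F[n];E=f["extrinsics"];v=E[:3,:3]@np.linalg.solve(f["K"],[px[0],px[1],1.]);v/=np.linalg.norm(v)
        M=np.eye(3)-np.outer(v,v);A+=M;B+=M@E[:3,3]
    P=np.linalg.solve(A,B);return P
red={}
for n,f in F.items():
    hsv=cv2.cvtColor(f["p"],cv2.COLOR_RGB2HSV)
    m=((hsv[...,0]<5)|(hsv[...,0]>172))&(hsv[...,1]>120)&(hsv[...,2]>90)
    N,l,s,c=cv2.connectedComponentsWithStats(m.astype(np.uint8))
    for i in range(1,N):
        if s[i,4]>8: print(n,"red",c[i],s[i])
    m=cv2.inRange(hsv,(5,170,60),(16,255,255))
    cs,_=cv2.findContours(m,cv2.RETR_EXTERNAL,cv2.CHAIN_APPROX_NONE)
    for q in cs:
        if cv2.contourArea(q)>60:
            for z in(.003,.01,.024):print(n,"orange",z,wrect(q,f,z)[0],len(q))
    # orange brightness
f=F["top"]
# dark caps in top view
g=cv2.cvtColor(f["p"],cv2.COLOR_RGB2GRAY)
for (x,y) in((304,111),(381,113),(381,163)):
    w=g[y-6:y+7,x-6:x+7]; ys,xs=np.where(w<60); print("top dark",x-6+xs.mean() if len(xs) else None,y-6+ys.mean() if len(xs) else None,len(xs),w.min())
```

```text
top red [302.9 160.7] [301 159   5   5  20]
top orange 0.003 [406.2 199.5  95.9  23.5  -7.8] 76
top orange 0.01 [405.7 199.2  95.3  23.3  -7.8] 76
top orange 0.024 [404.8 198.6  94.3  23.1  -7.8] 76
side red [307.58823529 207.11764706] [306 205   4   5  17]
side orange 0.003 [405.  201.3  93.6  30.5 -11.1] 67
side orange 0.01 [401.4 196.6  92.9  30.3 -11.1] 67
side orange 0.024 [394.2 187.4  91.6  29.9 -11.1] 67
side orange 0.003 [1454.2  572.4 1650.8 1493.2   22.5] 1220
side orange 0.01 [1442.9  565.1 1638.8 1482.3   22.5] 1220
side orange 0.024 [1420.4  550.4 1614.8 1460.6   22.5] 1220
top dark 303.8888888888889 110.33333333333333 9 42
top dark 381.14285714285717 112.92857142857143 14 34
top dark 381.38461538461536 163.3846153846154 13 35
```

Run:
```python
from h import *
F={n:np.load(n+"0.npz") for n in("top","side")}
A=np.zeros((3,3));B=np.zeros(3)
for n,px in(("top",(302.9,160.7)),("side",(307.6,207.1))):
    f=F[n];E=f["extrinsics"];v=E[:3,:3]@np.linalg.solve(f["K"],[px[0],px[1],1.]);v/=np.linalg.norm(v)
    M=np.eye(3)-np.outer(v,v);A+=M;B+=M@E[:3,3]
P=np.linalg.solve(A,B);print("red tri",P)
z=P[2]
for z in(.032,.036,.04): 
  c=[ray(F["top"],p,z)[:2] for p in((302.9,160.7),(303.9,110.3),(381.1,112.9),(381.4,163.4))]
  print(z,np.round(c,4), [np.round(np.linalg.norm(c[i]-c[(i+1)%4]),4) for i in range(4)])
  R=c
  m=np.array([[-.078,.117],[.078,.117],[.078,-.117],[-.078,-.117]]);c=np.array(c)
  T,_=cv2.estimateAffinePartial2D(m,c);print(T, np.degrees(np.arctan2(T[1,0],T[0,0])), np.hypot(*T[:,0]));print(((m@T[:,:2].T+T[:,2])-c).round(4).tolist())
# orange profile: wedge value image
h=F["top"]["p"][200:245,228:252]
for r in range(0,45,2): print(r+200,h[r,8:18,0].tolist())
```

```text
red tri [0.58966263 0.01338394 0.03292684]
0.032 [[ 0.5902  0.013 ]
 [ 0.7459  0.011 ]
 [ 0.7431 -0.2225]
 [ 0.5873 -0.2203]] [np.float64(0.1557), np.float64(0.2335), np.float64(0.1558), np.float64(0.2333)]
[[ 0.99771032  0.01275631  0.6666185 ]
 [-0.01275631  0.99771032 -0.10472286]] -0.7325203377379796 0.997791860593602
[[0.0001, 0.0], [0.0, 0.0], [-0.0001, 0.0001], [0.0, -0.0002]]
0.036 [[ 0.5893  0.0134]
 [ 0.7445  0.0114]
 [ 0.7417 -0.2213]
 [ 0.5864 -0.2191]] [np.float64(0.1552), np.float64(0.2328), np.float64(0.1553), np.float64(0.2325)]
[[ 0.99442978  0.01271439  0.66549663]
 [-0.01271439  0.99442978 -0.10389831]] -0.732521769120319 0.9945110595275444
[[0.0001, 0.0], [0.0, 0.0], [-0.0001, 0.0001], [0.0, -0.0002]]
0.04 [[ 0.5885  0.0139]
 [ 0.7432  0.0119]
 [ 0.7403 -0.2201]
 [ 0.5856 -0.2179]] [np.float64(0.1547), np.float64(0.232), np.float64(0.1548), np.float64(0.2318)]
[[ 0.99114933  0.0126724   0.66437478]
 [-0.0126724   0.99114933 -0.10307376]] -0.732518903421309 0.9912303383403492
[[0.0001, 0.0], [0.0, 0.0], [-0.0001, 0.0001], [0.0, -0.0002]]
200 [136, 133, 135, 137, 13
[... 521 characters left out ...]
]
220 [197, 198, 200, 197, 197, 199, 197, 163, 118, 118]
222 [197, 198, 196, 199, 195, 199, 190, 156, 116, 118]
224 [196, 201, 196, 194, 199, 194, 183, 143, 102, 116]
226 [201, 198, 201, 199, 199, 199, 177, 129, 105, 114]
228 [198, 199, 191, 185, 181, 177, 145, 107, 97, 121]
230 [199, 196, 194, 199, 195, 178, 142, 101, 93, 101]
232 [199, 194, 198, 202, 198, 163, 114, 92, 93, 91]
234 [200, 196, 201, 200, 199, 156, 105, 90, 93, 98]
236 [201, 200, 200, 201, 193, 158, 102, 90, 91, 90]
238 [164, 173, 178, 186, 175, 134, 97, 89, 97, 96]
240 [119, 118, 111, 118, 122, 121, 113, 101, 96, 101]
242 [131, 127, 127, 130, 129, 137, 136, 139, 140, 139]
244 [136, 136, 139, 136, 138, 137, 138, 138, 140, 132]
```

```bash
cat >> h.py <<'E'
from scipy.spatial.transform import Rotation as Rn
def plan(p,yaw=None,st=None):
    """shift (tool cm) and turn (deg) to world TCP p, with jaw axis at yaw+90 (either sense)"""
    from workcell import arm
    st=st or arm.read_state(); R=Rn.from_rotvec(st["tcp_rot"]).as_matrix()
    jy=np.degrees(np.arctan2(R[1,1],R[0,1])); 
    out=(R.T@(np.array(p)-st["ee_pos"]))*100
    t=None
    if yaw is not None:
        t=-((yaw+90-jy+90)%180-90)  # tool x is down: +turn lowers world yaw
    print("now",st["clock"],st["ee_pos"].round(4),"jaw",round(jy,2),"down",R[:,0].round(4),"w",round(st["width"],4),"F",st["force"].round(1))
    print("shift cm",out.round(2),"turn",t)
    return out,t
E
python3 - <<'E'
from h import *
y=np.radians(-6.2)
g=np.array([.592,.198])-.040*np.array([np.cos(y),np.sin(y)]);print(g)
plan([*g,.12],-6.2)
E
```

```text
[0.55223396 0.20231997]
now 0.1 [0.2365 0.6049 0.2306] jaw 68.64 down [-8.0e-04 -1.6e-03 -1.0e+00] w 0.0955 F [ 0.8 -0.7 -1.1]
shift cm [ 11.1  -25.97  44.06] turn -15.160081433425589
```

Call:
{"op": "carry_out", "data": {
  "steps": [
    [0, -1, 2, -3.79],
    [0, -2, 3.5, -3.79],
    [0, -2, 3.5, -3.79],
    [0, -2, 3.5, -3.79],
    [0, -2, 3.5, 0],
    [0, -2, 3.5, 0],
    [0, -2, 3.5, 0],
    [0, -2, 3.5, 0]
  ]
}}

```text
clock: 0.77
ee_pos: [0.4709, 0.4093, 0.2312]
tcp_rot: [0.085, 1.57, -0.085]
force: [-0.2, 1.0, 0.0]
width: 0.095
```

Run:
```python
from h import *
plan([.5522,.2023,.12],-6.2)
```

```text
now 0.7667 [0.4709 0.4093 0.2312] jaw 83.8 down [-5.e-04 -3.e-04 -1.e+00] w 0.095 F [-0.2  1.   0. ]
shift cm [ 11.12 -19.7   10.32] turn 0.0009427956839829221
```

Call:
{"op": "carry_out", "data": {
  "steps": [
    [0.5, -3, 1.5, 0],
    [1.5, -3, 1.5, 0],
    [1.5, -3, 1.5, 0],
    [1.6, -3, 1.5, 0],
    [2, -3, 1.5, 0],
    [2, -3, 1.5, 0],
    [2, -1.7, 1.32, 0],
    [0, 0, 0, 0]
  ]
}}

```text
clock: 1.43
ee_pos: [0.5495, 0.1997, 0.1154]
tcp_rot: [0.086, 1.577, -0.091]
force: [-0.5, 0.1, -1.0]
width: 0.0949
```

Run:
```python
from h import *
from workcell import vision
plan([.5522,.2023,.020],-6.2)
cp=vision.camera_params("wrist");p,d=vision.capture("wrist")
cv2.imwrite("pics/w1.png",p[:,:,::-1]);print(cp)
```

```text
now 1.4333 [0.5495 0.1997 0.1154] jaw 83.56 down [-0.0077 -0.0032 -1.    ] w 0.0949 F [-0.5  0.1 -1. ]
shift cm [9.53 0.32 0.31] turn -0.24311064109517133
{'K': array([[297.31863964,   0.        , 250.17321132],
       [  0.        , 297.31863964, 194.58195242],
       [  0.        ,   0.        ,   1.        ]]), 'extrinsics': array([[ 0.11263955,  0.96221917,  0.24788427,  0.47882005],
       [ 0.99362446, -0.10787909, -0.03274948,  0.20886038],
       [-0.00477065,  0.24999276, -0.96823595,  0.26930019],
       [ 0.        ,  0.        ,  0.        ,  1.        ]])}
```

View pics/w1.png

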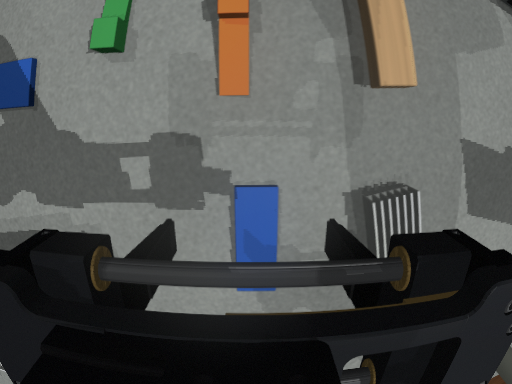

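The plate at (256,237) in the wrist view is centred between the fingers and lined up with them. I'll descend.

Call:
{"op": "carry_out", "data": {
  "steps": [
    [1.5, 0, 0, 0],
    [2, 0, 0, 0],
    [2, 0, 0, 0],
    [2, 0, 0, 0],
    [1, 0, 0, 0],
    [0.5, 0, 0, 0],
    [0, 0, 0, 0],
    [0, 0, 0, 0]
  ]
}}

```text
clock: 2.15
ee_pos: [0.5518, 0.2046, 0.0318]
tcp_rot: [0.085, 1.568, -0.084]
force: [0.4, -0.3, 0.3]
width: 0.0952
```

Run:
```python
from h import *
plan([.5522,.2023,.0185],-6.2)
```

```text
now 2.15 [0.5518 0.2046 0.0318] jaw 83.83 down [ 1.4e-03  5.0e-04 -1.0e+00] w 0.0952 F [ 0.4 -0.3  0.3]
shift cm [ 1.33 -0.23  0.06] turn 0.03327887131361251
```

Call:
{"op": "carry_out", "data": {
  "steps": [
    [0.4, -0.2, 0, 0],
    [0.4, 0, 0, 0],
    [0.3, 0, 0, 0],
    [0.2, 0, 0, 0],
    [0, 0, 0, 0],
    [0, 0, 0, 0],
    [0, 0, 0, 0],
    [0, 0, 0, 0]
  ]
}}

```text
clock: 2.82
ee_pos: [0.551, 0.2019, 0.0177]
tcp_rot: [0.085, 1.569, -0.085]
force: [0.3, -0.1, 0.5]
width: 0.095
```

Call:
{"op": "carry_out", "data": {
  "steps": [
    [0, 0, 0, 0],
    [0, 0, 0, 0],
    [0, 0, 0, 0],
    [0, 0, 0, 0],
    [0, 0, 0, 0],
    [0, 0, 0, 0],
    [0, 0, 0, 0],
    [0, 0, 0, 0]
  ],
  "claw": 255
}}

```text
clock: 3.48
ee_pos: [0.5509, 0.2019, 0.0176]
tcp_rot: [0.085, 1.569, -0.085]
force: [0.3, 0.8, -0.5]
width: 0.0471
```

Run:
```python
from h import *
plan([.455,.0145,.06],-0.7)
```

```text
now 3.4833 [0.5509 0.2019 0.0176] jaw 83.8 down [-0.  0. -1.] w 0.0471 F [ 0.3  0.8 -0.5]
shift cm [ -4.24 -19.67  -7.51] turn -5.504673555272049
```

Call:
{"op": "carry_out", "data": {
  "steps": [
    [0, 0, 0, 0],
    [0, 0, 0, 0],
    [0, 0, 0, 0],
    [0, 0, 0, 0],
    [-0.3, 0, 0, 0],
    [-0.7, 0, 0, 0],
    [-1, 0, 0, 0],
    [-1, 0, 0, 0]
  ]
}}

```text
clock: 4.15
ee_pos: [0.5509, 0.2019, 0.0486]
tcp_rot: [0.085, 1.569, -0.085]
force: [0.5, 0.4, -0.2]
width: 0.0397
```

Call:
{"op": "carry_out", "data": {
  "steps": [
    [-0.5, 0, -0.5, -0.5],
    [0, 0, -1.5, -1],
    [0, 0, -2, -1],
    [0, 0, -2, -1],
    [0, 0, -1.5, -1],
    [0, 0, -0.5, -1],
    [0, 0, 0, 0],
    [0, 0, 0, 0]
  ]
}}

```text
clock: 4.82
ee_pos: [0.4719, 0.208, 0.0535]
tcp_rot: [0.01, 1.569, -0.009]
force: [-0.4, 0.2, -0.6]
width: 0.0398
```

Run:
```python
from h import *
from workcell import vision
plan([.455,.0145,.05],-0.7)
p,d=vision.capture("wrist");cv2.imwrite("pics/w2.png",p[:,:,::-1])
```

```text
now 4.8167 [0.4719 0.208  0.0535] jaw 89.31 down [ 1.8e-03  5.0e-04 -1.0e+00] w 0.0398 F [-0.4  0.2 -0.6]
shift cm [  0.33 -19.36  -1.45] turn 0.005154155267504734
```

View pics/w2.png

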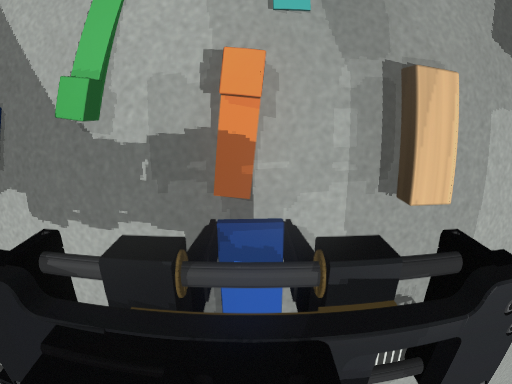

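The plate is held, with a width of 39.8 mm, and it shows between the fingers at (250,265). Next I'll move across to the chassis side.

Call:
{"op": "carry_out", "data": {
  "steps": [
    [0, -1, -0.5, 0],
    [0, -2.5, -0.5, 0],
    [0, -3.2, -0.5, 0],
    [0, -3.5, 0, 0],
    [0, -3.5, 0, 0],
    [0, -3.2, 0, 0],
    [0, -2, 0, 0],
    [0, -0.5, 0, 0]
  ]
}}

```text
clock: 5.53
ee_pos: [0.4539, 0.0107, 0.0529]
tcp_rot: [0.012, 1.57, -0.014]
force: [-0.1, 0.3, -1.0]
width: 0.0393
```

Call:
{"op": "carry_out", "data": {
  "steps": [
    [0, 0, 0, 0],
    [0.5, 0, 0, 0],
    [0.5, 0, 0, 0],
    [0.5, 0, 0, 0],
    [0.5, 0, 0, 0],
    [0.5, 0, 0, 0],
    [0, 0, 0, 0],
    [0, 0, 0, 0]
  ]
}}

```text
clock: 6.2
ee_pos: [0.4533, 0.0143, 0.027]
tcp_rot: [0.009, 1.572, -0.009]
force: [-0.2, 0.7, -2.0]
width: 0.0397
```

Run:
```python
from h import *
from workcell import vision
plan([.523,.014,.0200],-0.7)
for n in("top","side"):
    p,d=vision.capture(n);f=vision.camera_params(n)
    for c in blobs(p,*COL["blue"],40): print(n,wrect(c,f,.012)[0])
    cv2.imwrite(f"pics/{n}2.png",cv2.resize(p[70:290,180:420,::-1],None,fx=2.6,fy=2.6))
```

```text
now 6.2 [0.4533 0.0143 0.027 ] jaw 89.34 down [-1.4e-03  1.0e-04 -1.0e+00] w 0.0397 F [-0.2  0.7 -2. ]
shift cm [0.69 0.05 6.97] turn 0.039960257449124015
top [ 374.1 -137.    52.5   47.8  -11.3]
top [ 625.9 -606.   172.3   27.4   -3.7]
top [749.9 416.  145.2  53.1  79.1]
side [378.6 -92.  148.3  54.4  78.4]
side [453.3  16.2  43.3  24.2  83. ]
side [746.6 421.7 125.6  53.8  78.2]
```

View pics/side2.png

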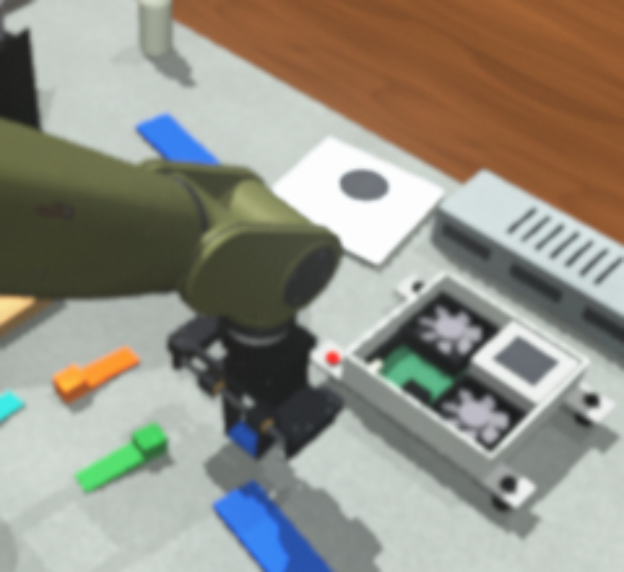

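View pics/top2.png

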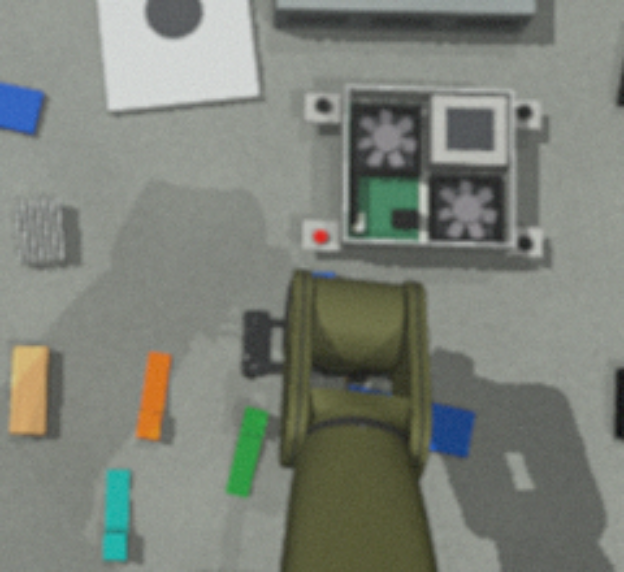

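The plate's tip shows at crop (322,273) in the top view, in line with the red cap at (320,237). I'll lower to about 2 mm and slide it in.

Call:
{"op": "carry_out", "data": {
  "steps": [
    [0.4, 0, 0, 0],
    [0.35, 0, 0, 0],
    [0, 0, 0.5, 0],
    [0, 0, 0.5, 0],
    [0, 0, 0.5, 0],
    [0, 0, 0.5, 0],
    [0, 0, 0, 0],
    [0, 0, 0, 0]
  ]
}}

```text
clock: 6.97
ee_pos: [0.4743, 0.0137, 0.0203]
tcp_rot: [0.01, 1.571, -0.01]
force: [-0.5, -0.8, -1.2]
width: 0.0398
```

Call:
{"op": "carry_out", "data": {
  "steps": [
    [0, 0, 0.6, 0],
    [0, 0, 0.8, 0],
    [0, 0, 0.8, 0],
    [0, 0, 0.8, 0],
    [0, 0, 0.8, 0],
    [0, 0, 0.6, 0],
    [0, 0, 0.5, 0],
    [0, 0, 0, 0]
  ]
}}

```text
clock: 7.63
ee_pos: [0.524, 0.013, 0.0203]
tcp_rot: [0.01, 1.57, -0.01]
force: [-0.4, 0.0, -0.9]
width: 0.0397
```

Run:
```python
from h import *
from workcell import vision
plan([.523,.014,.0180],-0.7)
p,d=vision.capture("top");cv2.imwrite("pics/top3.png",cv2.resize(p[70:290,180:420,::-1],None,fx=2.6,fy=2.6))
```

```text
now 7.6333 [0.524  0.013  0.0203] jaw 89.3 down [ 7.e-04 -1.e-04 -1.e+00] w 0.0397 F [-0.4  0.  -0.9]
shift cm [ 0.23  0.1  -0.1 ] turn -0.0034547991442792636
```

View pics/top3.png

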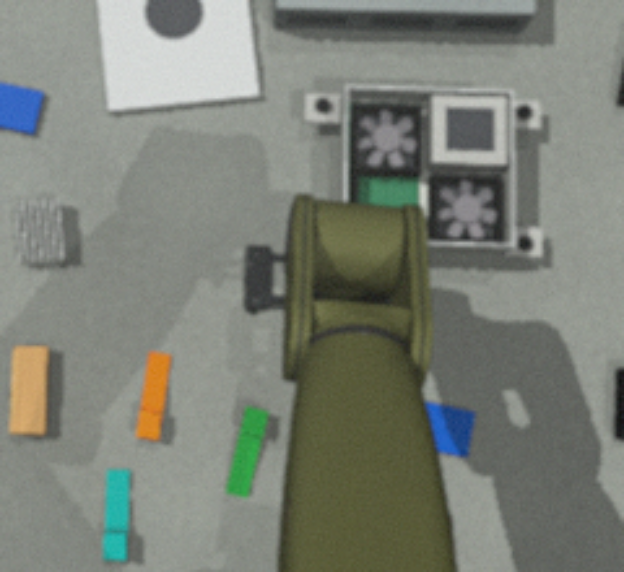

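Call:
{"op": "carry_out", "data": {
  "steps": [
    [0.25, 0.1, 0, 0],
    [0, 0, 0, 0],
    [0, 0, 0, 0],
    [0, 0, 0, 0],
    [0, 0, 0, 0],
    [0, 0, 0, 0],
    [0, 0, 0, 0],
    [0, 0, 0, 0]
  ]
}}

```text
clock: 8.35
ee_pos: [0.5226, 0.0142, 0.0176]
tcp_rot: [0.01, 1.571, -0.01]
force: [-0.6, 0.9, 0.2]
width: 0.0396
```

Call:
{"op": "carry_out", "data": {
  "steps": [
    [0, 0, 0, 0],
    [0, 0, 0, 0],
    [0, 0, 0, 0],
    [0, 0, 0, 0],
    [0, 0, 0, 0],
    [0, 0, 0, 0],
    [0, 0, 0, 0],
    [0, 0, 0, 0]
  ],
  "claw": 0
}}

```text
clock: 9.02
ee_pos: [0.5228, 0.0141, 0.0177]
tcp_rot: [0.01, 1.571, -0.01]
force: [-1.2, 0.3, 0.1]
width: 0.0876
```

Call:
{"op": "carry_out", "data": {
  "steps": [
    [-0.5, 0, 0, 0],
    [-1.5, 0, 0, 0],
    [-2, 0, 0, 0],
    [-2, 0, -1, 0],
    [-2, 0, -2, 0],
    [-1, 1, -3, 0],
    [0, 3, -3, 0],
    [0, 3, -2, 0]
  ]
}}

```text
clock: 9.68
ee_pos: [0.4131, 0.0849, 0.1088]
tcp_rot: [0.012, 1.569, -0.012]
force: [-0.3, 0.5, -0.3]
width: 0.0951
```

Call:
{"op": "carry_out", "data": {
  "steps": [
    [0, 3, -1, 0],
    [0, 3, 0, 0],
    [0, 3, 0, 0],
    [0, 2, 0, 0],
    [0, 1, 0, 0],
    [0, 0, 0, 0],
    [0, 0, 0, 0],
    [0, 0, 0, 0]
  ]
}}

```text
clock: 10.35
ee_pos: [0.4057, 0.2041, 0.1076]
tcp_rot: [0.01, 1.571, -0.011]
force: [-0.0, 0.6, -0.1]
width: 0.0949
```

Run:
```python
from h import *
from workcell import vision,arm
plan([.371,.204,.06],-8.5)
for n in("top","side","wrist"):
    p,d=vision.capture(n);f=vision.camera_params(n);np.savez(n+"4.npz",p=p,d=d,**f)
    if n!="wrist":
      for k,z in(("blue",.008),("orange",.005)):
        for c in blobs(p,*COL[k],40): print(n,k,wrect(c,f,z)[0])
    cv2.imwrite(f"pics/{n}4.png",p[:,:,::-1] if n=="wrist" else cv2.resize(p[70:290,180:420,::-1],None,fx=2.6,fy=2.6))
```

```text
now 10.35 [0.4057 0.2041 0.1076] jaw 89.26 down [-3.e-04 -6.e-04 -1.e+00] w 0.0949 F [-0.   0.6 -0.1]
shift cm [ 4.76 -0.05 -3.47] turn 7.75882179470571
top blue [383.4 -90.7 146.5  52.7  78.7]
top blue [5.451e+02 1.420e+01 6.720e+01 3.920e+01 3.000e-01]
top blue [ 627.  -608.4  172.6   27.5   -3.7]
top blue [751.3 416.9 145.7  52.8  78.9]
side blue [379.9 -91.4 147.4  54.3  79. ]
side blue [545.3  10.8  77.4  40.8  -1. ]
side blue [748.1 415.2 153.9  54.2  78.2]
side orange [403.3 199.8  90.9  24.2 -12.3]
```

View pics/side4.png

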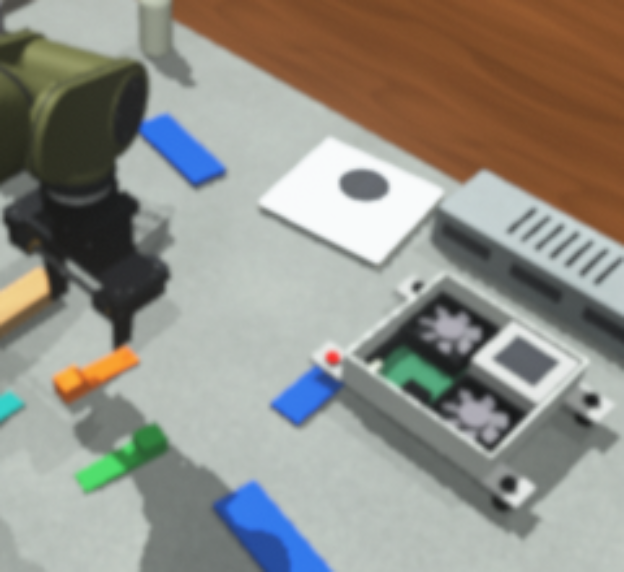

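View pics/top4.png

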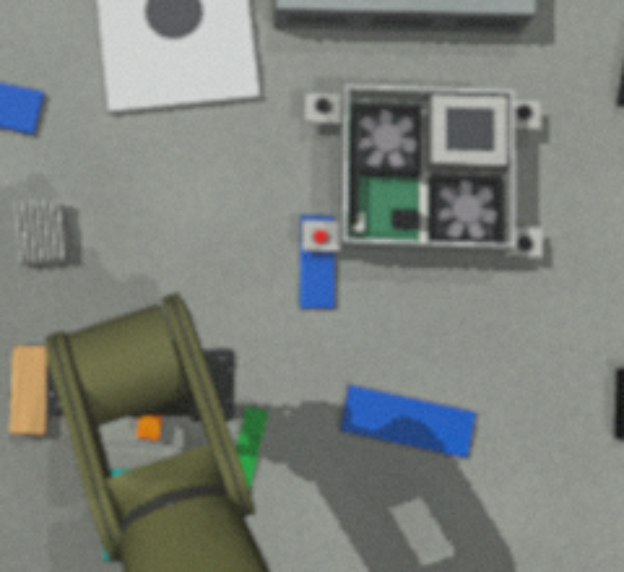

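View pics/wrist4.png

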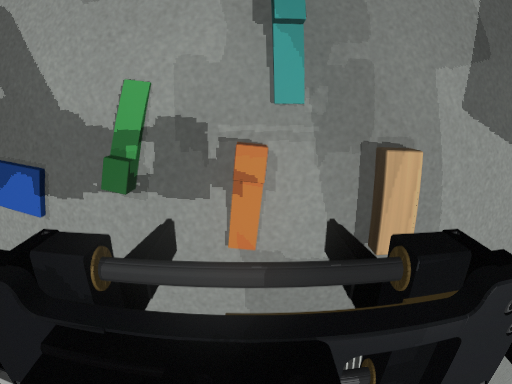

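The plate lies under the red-capped ear, spanning x about 0.511 to 0.621 at y 0.014 (top crop (318,262)). The wrist view shows the wedge with its block at (250,163) and its thin end at (243,249). I'll measure the wedge from that view.

```bash
cat >> h.py <<'E'
def wray(c,px,z):
    K,E=c["K"],c["extrinsics"]; d=np.array([(px[0]-K[0,2]),(px[1]-K[1,2])])/K[0,0]; t=np.linalg.norm(d)
    v=E[:3,:3]@np.r_[d/t*np.sin(t),np.cos(t)]; o=E[:3,3]; return o+v*(z-o[2])/v[2]
E
python3 - <<'E'
from h import *
f=np.load("wrist4.npz");p=f["p"]
hsv=cv2.cvtColor(p,cv2.COLOR_RGB2HSV);m=cv2.inRange(hsv,(5,170,60),(16,255,255))
cs,_=cv2.findContours(m,cv2.RETR_EXTERNAL,cv2.CHAIN_APPROX_NONE);c=max(cs,key=lambda q:cv2.contourArea(q) if 200<q[:,0,0].mean()<290 else 0)
q=c[:,0]
print(cv2.approxPolyDP(c,3,True)[:,0].tolist())
R=lambda px,z:wray(f,px,z)[:3].round(4)
for y0,y1,z,n in((150,175,.024,"block"),(190,240,.0065,"ramp")):
    L=[];
    for y in range(y0,y1,6):
        xs=q[q[:,1]==y][:,0]; L.append(R(((xs.min()+xs.max())/2,y),z)); 
        a,b=R((xs.min()-.5,y),z),R((xs.max()+.5,y),z);print(n,y,L[-1],np.linalg.norm(a-b).round(4))
    L=np.array(L);k=np.polyfit(L[:,0],L[:,1],1);print(np.degrees(np.arctan(k[0])))
print("thin",R((242.5,249.5),.003),"rear top",R((252,144.5),.024))
E
```

```text
[[237, 145], [229, 246], [254, 248], [264, 166], [261, 170], [258, 165], [254, 167], [253, 160], [258, 157], [259, 163], [257, 160], [266, 155], [266, 148]]
block 150 [0.3597 0.2057 0.024 ] 0.0248
block 156 [0.3645 0.2052 0.024 ] 0.024
block 162 [0.3693 0.2019 0.024 ] 0.0193
block 168 [0.3743 0.2039 0.024 ] 0.0235
block 174 [0.3792 0.203  0.024 ] 0.0235
-7.758939231566046
ramp 190 [0.3969 0.2012 0.0065] 0.0247
ramp 196 [0.4024 0.2011 0.0065] 0.0249
ramp 202 [0.408  0.2001 0.0065] 0.025
ramp 208 [0.4136 0.1996 0.0065] 0.0242
ramp 214 [0.4192 0.199  0.0065] 0.0253
ramp 220 [0.425  0.1985 0.0065] 0.0245
ramp 226 [0.4308 0.1974 0.0065] 0.0248
ramp 232 [0.4367 0.1968 0.0065] 0.024
ramp 238 [0.4428 0.1962 0.0065] 0.0251
-6.546928625766482
thin [0.4563 0.1963 0.003 ] rear top [0.3553 0.2065 0.024 ]
```

Call:
{"op": "carry_out", "data": {
  "steps": [
    [0.5, 0, 0, 3.1],
    [1, 0, 0, 3.2],
    [1, -0.14, -1.2, 0],
    [1, -0.15, -1.2, 0],
    [1, -0.15, -1.14, 0],
    [0.2, 0, 0, 0],
    [0, 0, 0, 0],
    [0, 0, 0, 0]
  ]
}}

```text
clock: 11.17
ee_pos: [0.3709, 0.2048, 0.0613]
tcp_rot: [0.097, 1.567, -0.096]
force: [0.2, 0.0, 0.4]
width: 0.095
```

Run:
```python
from h import *
plan([.370,.2043,.0195],-7)
```

```text
now 11.1667 [0.3709 0.2048 0.0613] jaw 82.96 down [ 1.3e-03  4.0e-04 -1.0e+00] w 0.095 F [0.2 0.  0.4]
shift cm [ 4.18 -0.07 -0.09] turn -0.038031311971266746
```

Call:
{"op": "carry_out", "data": {
  "steps": [
    [0.8, 0, -0.1, 0],
    [1, 0, 0, 0],
    [1, 0, 0, 0],
    [0.7, 0, 0, 0],
    [0.5, 0, 0, 0],
    [0.15, 0, 0, 0],
    [0, 0, 0, 0],
    [0, 0, 0, 0]
  ]
}}

```text
clock: 11.83
ee_pos: [0.3691, 0.2052, 0.0192]
tcp_rot: [0.096, 1.569, -0.096]
force: [-1.0, -0.0, -0.1]
width: 0.095
```

Call:
{"op": "carry_out", "data": {
  "steps": [
    [0, 0, 0, 0],
    [0, 0, 0, 0],
    [0, 0, 0, 0],
    [0, 0, 0, 0],
    [0, 0, 0, 0],
    [0, 0, 0, 0],
    [0, 0, 0, 0],
    [0, 0, 0, 0]
  ],
  "claw": 255
}}

```text
clock: 12.5
ee_pos: [0.369, 0.2051, 0.0192]
tcp_rot: [0.096, 1.569, -0.096]
force: [0.9, -1.1, 0.4]
width: 0.0473
```

Call:
{"op": "carry_out", "data": {
  "steps": [
    [0, 0, 0, 0],
    [0, 0, 0, 0],
    [0, 0, 0, 0],
    [0, 0, 0, 0],
    [0, 0, 0, 0],
    [0, 0, 0, 0],
    [0, 0, 0, 0],
    [0, 0, 0, 0]
  ]
}}

```text
clock: 13.17
ee_pos: [0.369, 0.2051, 0.0192]
tcp_rot: [0.096, 1.569, -0.096]
force: [1.1, -1.0, -0.2]
width: 0.0259
```

Run:
```python
from h import *
plan([.47,.0145,.05],-0.7)
```

```text
now 13.1667 [0.369  0.2051 0.0192] jaw 83.0 down [ 0. -0. -1.] w 0.0259 F [ 1.1 -1.  -0.2]
shift cm [ -3.08 -17.69  12.34] turn -6.299581724754617
```

The wedge is gripped at 25.9 mm. I'll lift, turn and carry it over.

Call:
{"op": "carry_out", "data": {
  "steps": [
    [-0.5, 0, 0, 0],
    [-1, 0, 0, 0],
    [-1.5, 0, 0, 0],
    [-1.5, 0, 0, -1],
    [-0.5, 0, 0, -1.3],
    [0, 0, 0, -1.4],
    [0, 0, 0, -1.3],
    [0, 0, 0, -1.3]
  ]
}}

```text
clock: 13.83
ee_pos: [0.3684, 0.2049, 0.0685]
tcp_rot: [0.008, 1.572, -0.008]
force: [-0.2, 0.3, -0.4]
width: 0.0258
```

Call:
{"op": "carry_out", "data": {
  "steps": [
    [0, -1, 0.5, 0],
    [0, -2.5, 1.5, 0],
    [0, -3, 2, 0],
    [0, -3, 2, 0],
    [0, -3, 2, 0],
    [0, -3, 1.5, 0],
    [0, -2, 0.5, 0],
    [0, -1, 0, 0]
  ]
}}

```text
clock: 14.5
ee_pos: [0.4671, 0.0166, 0.0683]
tcp_rot: [0.011, 1.572, -0.011]
force: [-0.6, 0.5, -0.3]
width: 0.0257
```

Call:
{"op": "carry_out", "data": {
  "steps": [
    [0, 0, 0, 0],
    [0, 0, 0, 0],
    [0, 0, 0, 0],
    [0, 0, 0, 0],
    [0, 0, 0, 0],
    [0, 0, 0, 0],
    [0, 0, 0, 0],
    [0, 0, 0, 0]
  ]
}}

```text
clock: 15.17
ee_pos: [0.4667, 0.0192, 0.0693]
tcp_rot: [0.009, 1.571, -0.009]
force: [-0.2, -0.5, -0.8]
width: 0.0258
```

Run:
```python
from h import *
from workcell import vision
plan([.47,.0145,.034],-0.7)
for n in("top","side","wrist"):
    p,d=vision.capture(n);f=vision.camera_params(n);np.savez(n+"5.npz",p=p,d=d,**f)
    cv2.imwrite(f"pics/{n}5.png",p[:,:,::-1] if n=="wrist" else cv2.resize(p[70:290,180:420,::-1],None,fx=2.6,fy=2.6))
```

```text
now 15.1667 [0.4667 0.0192 0.0693] jaw 89.34 down [ 2.e-04 -0.e+00 -1.e+00] w 0.0258 F [-0.2 -0.5 -0.8]
shift cm [ 3.53 -0.47  0.33] turn 0.04067340694855659
```

View pics/top5.png

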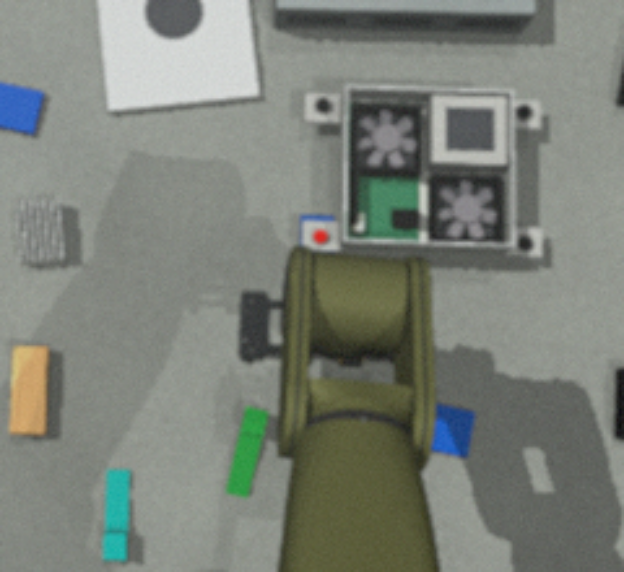

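View pics/side5.png

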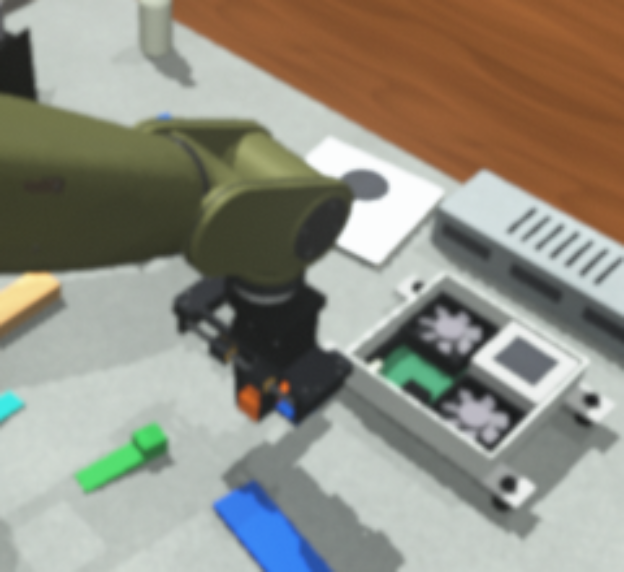

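View pics/wrist5.png

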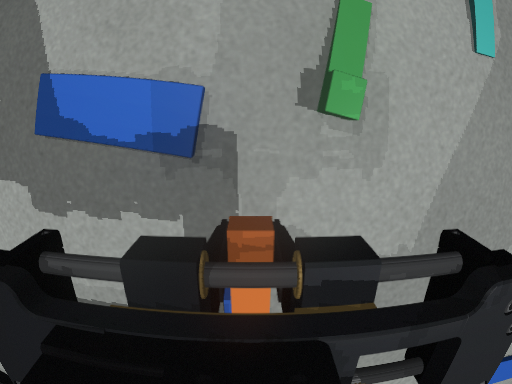

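Call:
{"op": "carry_out", "data": {
  "steps": [
    [0.5, -0.2, 0.1, 0],
    [0.8, -0.2, 0.1, 0],
    [0.9, -0.1, 0.1, 0],
    [0.8, 0, 0, 0],
    [0.5, 0, 0, 0],
    [0.4, 0, 0, 0],
    [0, 0, 0, 0],
    [0, 0, 0, 0]
  ]
}}

```text
clock: 15.98
ee_pos: [0.4695, 0.0139, 0.0298]
tcp_rot: [0.01, 1.572, -0.01]
force: [-0.1, 0.6, -1.0]
width: 0.0258
```

Call:
{"op": "carry_out", "data": {
  "steps": [
    [0.1, 0, 0, 0],
    [0.1, 0, 0.3, 0],
    [0, 0, 0.4, 0],
    [0, 0, 0.5, 0],
    [0, 0, 0.5, 0],
    [0, 0, 0.5, 0],
    [0, 0, 0.5, 0],
    [0, 0, 0, 0]
  ]
}}

```text
clock: 16.65
ee_pos: [0.498, 0.0134, 0.0285]
tcp_rot: [0.01, 1.57, -0.01]
force: [0.3, -0.6, 0.0]
width: 0.026
```

Run:
```python
from h import *
from workcell import vision
plan([.536,.0137,.0272],-0.7)
p,d=vision.capture("side")
cv2.imwrite(f"pics/side6.png",cv2.resize(p[170:260,230:370,::-1],None,fx=5,fy=5,interpolation=cv2.INTER_CUBIC))
```

```text
now 16.65 [0.498  0.0134 0.0285] jaw 89.3 down [ 1.1e-03 -1.0e-04 -1.0e+00] w 0.026 F [ 0.3 -0.6  0. ]
shift cm [0.13 0.07 3.8 ] turn -0.0016199427470411365
```

View pics/side6.png

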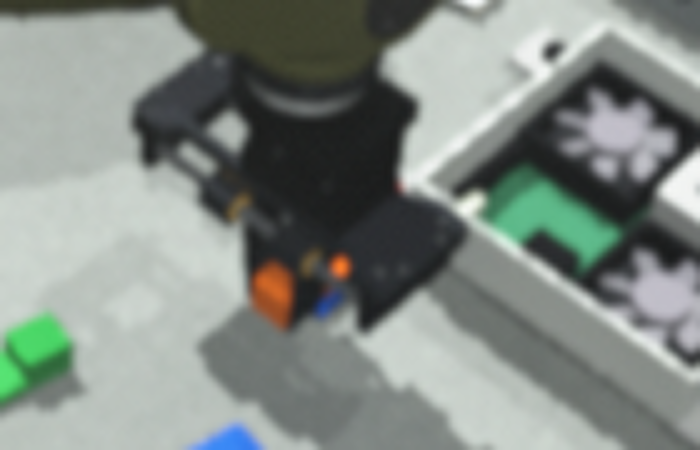

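Call:
{"op": "carry_out", "data": {
  "steps": [
    [0.1, 0.05, 0.3, 0],
    [0, 0, 0.4, 0],
    [0, 0, 0.5, 0],
    [0, 0, 0.5, 0],
    [0, 0, 0.4, 0],
    [0, 0, 0.3, 0],
    [0, 0, 0.2, 0],
    [0, 0, 0, 0]
  ]
}}

```text
clock: 17.37
ee_pos: [0.5232, 0.0137, 0.0272]
tcp_rot: [0.01, 1.57, -0.01]
force: [-0.1, -0.5, 1.5]
width: 0.0259
```

Call:
{"op": "carry_out", "data": {
  "steps": [
    [0.05, 0, 0.1, 0],
    [0, 0, 0.2, 0],
    [0, 0, 0.2, 0],
    [0, 0, 0.2, 0],
    [0, 0, 0.2, 0],
    [0, 0, 0.1, 0],
    [0, 0, 0, 0],
    [0, 0, 0, 0]
  ]
}}

```text
clock: 18.03
ee_pos: [0.5329, 0.0136, 0.0271]
tcp_rot: [0.009, 1.57, -0.01]
force: [-1.9, -0.3, 4.0]
width: 0.0258
```

Run:
```python
from h import *
plan([.540,.0137,.0272],-0.7)
```

```text
now 18.0333 [0.5329 0.0136 0.0271] jaw 89.3 down [ 3.e-04 -1.e-04 -1.e+00] w 0.0258 F [-1.9 -0.3  4. ]
shift cm [-0.01  0.02  0.71] turn 0.004206632577577807
```

Call:
{"op": "carry_out", "data": {
  "steps": [
    [-0.03, 0, 0.1, 0],
    [0, 0, 0.1, 0],
    [0, 0, 0.1, 0],
    [0, 0, 0, 0],
    [0, 0, 0, 0],
    [0, 0, 0, 0],
    [0, 0, 0, 0],
    [0, 0, 0, 0]
  ]
}}

```text
clock: 18.7
ee_pos: [0.5359, 0.0135, 0.0272]
tcp_rot: [0.01, 1.57, -0.01]
force: [-2.6, -0.5, 4.8]
width: 0.026
```

Call:
{"op": "carry_out", "data": {
  "steps": [
    [0, 0, 0.1, 0],
    [0, 0, 0.1, 0],
    [0, 0, 0, 0],
    [0, 0, 0, 0],
    [0, 0, 0, 0],
    [0, 0, 0, 0],
    [0, 0, 0, 0],
    [0, 0, 0, 0]
  ]
}}

```text
clock: 19.37
ee_pos: [0.5371, 0.0135, 0.0272]
tcp_rot: [0.009, 1.572, -0.01]
force: [-6.1, 0.0, 7.8]
width: 0.026
```

Call:
{"op": "carry_out", "data": {
  "steps": [
    [0, 0, 0.1, 0],
    [0, 0, 0.1, 0],
    [0, 0, 0, 0],
    [0, 0, 0, 0],
    [0, 0, 0, 0],
    [0, 0, 0, 0],
    [0, 0, 0, 0],
    [0, 0, 0, 0]
  ]
}}

```text
clock: 20.03
ee_pos: [0.538, 0.0135, 0.0271]
tcp_rot: [0.009, 1.575, -0.009]
force: [-9.7, -0.4, 11.8]
width: 0.0259
```

Call:
{"op": "carry_out", "data": {
  "steps": [
    [-0.05, 0, 0, 0],
    [-0.05, 0, 0, 0],
    [0, 0, 0, 0],
    [0, 0, 0, 0],
    [0, 0, 0, 0],
    [0, 0, 0, 0],
    [0, 0, 0, 0],
    [0, 0, 0, 0]
  ]
}}

```text
clock: 20.7
ee_pos: [0.538, 0.0135, 0.0271]
tcp_rot: [0.01, 1.575, -0.009]
force: [-6.6, 0.1, 5.5]
width: 0.0258
```

Run:
```python
from h import *
from workcell import vision
plan([.540,.0137,.0272],-0.7)
for n in("top","side"):
    p,d=vision.capture(n)
    cv2.imwrite(f"pics/{n}7.png",cv2.resize(p[160:270,220:420,::-1] if n=="side" else p[90:220,250:410,::-1],None,fx=4,fy=4,interpolation=cv2.INTER_CUBIC))
    if n=="top":
        g=cv2.cvtColor(p,cv2.COLOR_RGB2GRAY)
        for (x,y) in((304,111),(381,113),(381,163)):
            w=g[y-6:y+7,x-6:x+7]; ys,xs=np.where(w<60); print(x-6+xs.mean(),y-6+ys.mean(),len(xs))
```

```text
now 20.7 [0.538  0.0135 0.0271] jaw 89.31 down [-3.9e-03  1.0e-04 -1.0e+00] w 0.0258 F [-6.6  0.1  5.5]
shift cm [-0.01  0.02  0.2 ] turn 0.005618742559946099
303.7142857142857 110.14285714285714 7
381.1818181818182 112.81818181818181 11
381.35714285714283 163.21428571428572 14
```

View pics/side7.png

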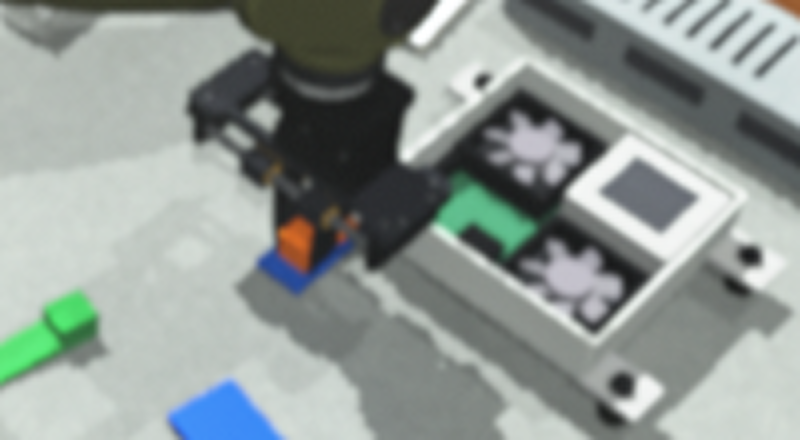

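View pics/top7.png

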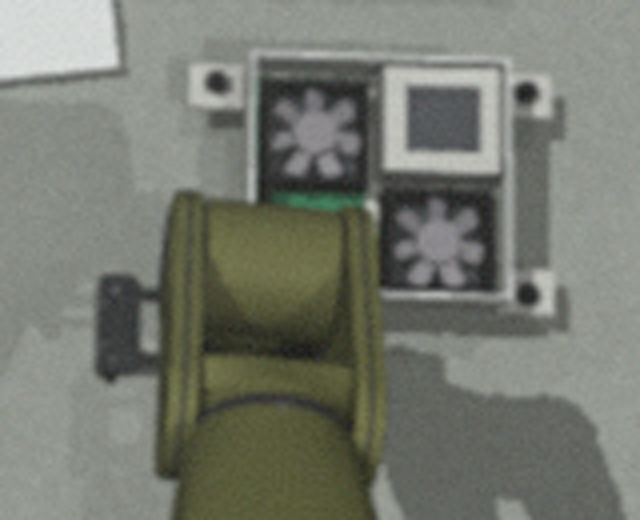

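Call:
{"op": "carry_out", "data": {
  "steps": [
    [-0.05, 0, 0, 0],
    [-0.03, 0, 0.1, 0],
    [0, 0, 0.05, 0],
    [0, 0, 0, 0],
    [0, 0, 0, 0],
    [0, 0, 0, 0],
    [0, 0, 0, 0],
    [0, 0, 0, 0]
  ]
}}

```text
clock: 21.47
ee_pos: [0.5385, 0.0136, 0.0272]
tcp_rot: [0.01, 1.577, -0.009]
force: [-8.7, 0.4, 3.3]
width: 0.0261
```

Call:
{"op": "carry_out", "data": {
  "steps": [
    [-0.03, 0, 0.1, 0],
    [0, 0, 0.05, 0],
    [0, 0, 0, 0],
    [0, 0, 0, 0],
    [0, 0, 0, 0],
    [0, 0, 0, 0],
    [0, 0, 0, 0],
    [0, 0, 0, 0]
  ]
}}

```text
clock: 22.13
ee_pos: [0.5396, 0.0138, 0.0272]
tcp_rot: [0.01, 1.578, -0.009]
force: [-8.8, 0.1, 2.5]
width: 0.0254
```

Call:
{"op": "carry_out", "data": {
  "steps": [
    [-0.02, 0, 0.1, 0],
    [0, 0, 0.05, 0],
    [0, 0, 0, 0],
    [0, 0, 0, 0],
    [0, 0, 0, 0],
    [0, 0, 0, 0],
    [0, 0, 0, 0],
    [0, 0, 0, 0]
  ]
}}

```text
clock: 22.8
ee_pos: [0.5409, 0.0139, 0.0272]
tcp_rot: [0.01, 1.578, -0.009]
force: [-8.6, 0.9, 1.6]
width: 0.0258
```

Run:
```python
from h import *
from workcell import vision
plan([.540,.0137,.0272],-0.7)
p,d=vision.capture("top")
g=cv2.cvtColor(p,cv2.COLOR_RGB2GRAY)
g0=cv2.cvtColor(np.load("top0.npz")["p"],cv2.COLOR_RGB2GRAY)
for (x,y) in((304,111),(381,113),(381,163)):
    w=g[y-6:y+7,x-6:x+7]; ys,xs=np.where(w<60); print(x-6+xs.mean(),y-6+ys.mean(),len(xs))
print(cv2.phaseCorrelate(np.float32(g0[95:172,338:392]),np.float32(g[95:172,338:392]),cv2.createHanningWindow((54,77),cv2.CV_32F)))
```

```text
now 22.8 [0.5409 0.0139 0.0272] jaw 89.31 down [-7.6e-03  7.0e-04 -1.0e+00] w 0.0258 F [-8.6  0.9  1.6]
shift cm [ 0.   -0.02 -0.09] turn 0.014159739339689281
304.125 109.875 8
381.2 113.0 10
381.2857142857143 163.5 14
((-0.01934329635799159, -0.3620487410010753), 0.9187213898808868)
```

Run:
```python
from h import *
from workcell import vision
G=lambda p:np.float32(cv2.cvtColor(p,cv2.COLOR_RGB2GRAY))
g0=G(np.load("top0.npz")["p"])
w=cv2.createHanningWindow((54,77),cv2.CV_32F)
L={n:G(np.load(f"top{n}.npz")["p"]) for n in(4,5)}
L["now"]=G(vision.capture("top")[0])
for n,g in L.items(): print(n,cv2.phaseCorrelate(g0[95:172,338:392],g[95:172,338:392],w), "static ref",cv2.phaseCorrelate(g0[40:85,280:392],g[40:85,280:392],cv2.createHanningWindow((112,45),cv2.CV_32F)))
```

```text
4 ((-0.028388479981966697, -0.00032710321400486464), 0.9115222568865176) static ref ((0.05316616603843727, 0.521286300189697), 1.0019893451973243)
5 ((-0.03335211553918427, 0.04162453481030326), 0.9014234834247166) static ref ((-0.019776043039144042, 0.5275610366363601), 0.940929034197772)
now ((-0.0548316426615969, -0.21301167862706905), 0.9036925865544213) static ref ((0.024583037553490783, 0.512664017153817), 0.9572153550607186)
```

Chassis has moved at most about 0.7 mm and the push is steady at about 8.6 N, so the wedge is snug. I'll release.

Call:
{"op": "carry_out", "data": {
  "steps": [
    [0, 0, 0, 0],
    [0, 0, 0, 0],
    [0, 0, 0, 0],
    [0, 0, 0, 0],
    [0, 0, 0, 0],
    [0, 0, 0, 0],
    [0, 0, 0, 0],
    [0, 0, 0, 0]
  ],
  "claw": 0
}}

```text
clock: 23.57
ee_pos: [0.5443, 0.0134, 0.0293]
tcp_rot: [0.01, 1.571, -0.01]
force: [0.6, 0.0, 0.5]
width: 0.0738
```

Call:
{"op": "carry_out", "data": {
  "steps": [
    [0, 0, 0, 0],
    [-0.5, 0, 0, 0],
    [-1, 0, 0, 0],
    [-1.5, 0, 0, 0],
    [-1.5, 0, 0, 0],
    [-1.5, 0, -0.5, 0],
    [-1, 0, -1, 0],
    [-1, 0, -2, 0]
  ]
}}

```text
clock: 24.23
ee_pos: [0.5109, 0.0137, 0.1119]
tcp_rot: [0.009, 1.567, -0.01]
force: [-0.4, 0.6, 1.2]
width: 0.095
```

Call:
{"op": "carry_out", "data": {
  "steps": [
    [0, 1, -2, 0],
    [0, 3, -2, 0],
    [0, 3, -2, 0],
    [0, 3, 0, 0],
    [0, 3, 0, 0],
    [0, 3, 0, 0],
    [0, 2, 0, 0],
    [0, 0, 0, 0]
  ]
}}

```text
clock: 24.9
ee_pos: [0.4517, 0.1976, 0.1107]
tcp_rot: [0.008, 1.569, -0.005]
force: [0.3, 0.8, 0.4]
width: 0.0949
```

Run:
```python
from h import *
from workcell import vision
G=lambda p:np.float32(cv2.cvtColor(p,cv2.COLOR_RGB2GRAY))
g0=G(np.load("top0.npz")["p"]);w=cv2.createHanningWindow((54,77),cv2.CV_32F)
for n in("top","side"):
    p,d=vision.capture(n);f=vision.camera_params(n);np.savez(n+"8.npz",p=p,d=d,**f)
    for c in blobs(p,*COL["blue"],40): print(n,"blue",wrect(c,f,.008)[0])
    for c in blobs(p,(5,150,60),(16,255,255),20): 
        r,ww=wrect(c,f,.032); print(n,"orange",r,ww.min(0),ww.max(0))
    if n=="top":
        print(cv2.phaseCorrelate(g0[95:172,338:392],G(p)[95:172,338:392],w))
        hsv=cv2.cvtColor(p,cv2.COLOR_RGB2HSV);m=((hsv[...,0]<5)|(hsv[...,0]>172))&(hsv[...,1]>120)&(hsv[...,2]>90)
        ys,xs=np.where(m[150:170,290:315]);print("red",xs.mean()+290,ys.mean()+150)
    cv2.imwrite(f"pics/{n}8.png",cv2.resize(p[160:270,220:420,::-1] if n=="side" else p[90:220,250:410,::-1],None,fx=4,fy=4,interpolation=cv2.INTER_CUBIC))
```

```text
top blue [383.5 -90.7 146.3  52.4  78.7]
top blue [5.451e+02 1.430e+01 6.730e+01 3.910e+01 5.000e-01]
top blue [ 627.1 -608.4  172.4   27.5   -3.7]
top blue [751.3 416.9 145.7  53.4  79.1]
top orange [5.501e+02 1.390e+01 4.240e+01 2.080e+01 4.000e-01] [0.528799   0.00343493] [0.5713507  0.02442872]
((-0.041038539962016785, -0.11770218291098189), 0.9865968624750773)
red 302.8421052631579 160.1578947368421
side blue [380.1 -91.5 148.   54.3  79.2]
side blue [ 5.451e+02  1.120e+01  7.660e+01  3.980e+01 -1.000e-01]
side blue [745.4 402.3 127.5  54.2  78.2]
side orange [541.5   7.3  51.7  31.3  -4.6] [ 0.5146807  -0.00914163] [0.5668352  0.02274381]
side orange [1383.3  597.  1603.9 1568.3   22.5] [ 0.8832808  -0.43405476] [2.4240253 1.3581134]
```

View pics/side8.png

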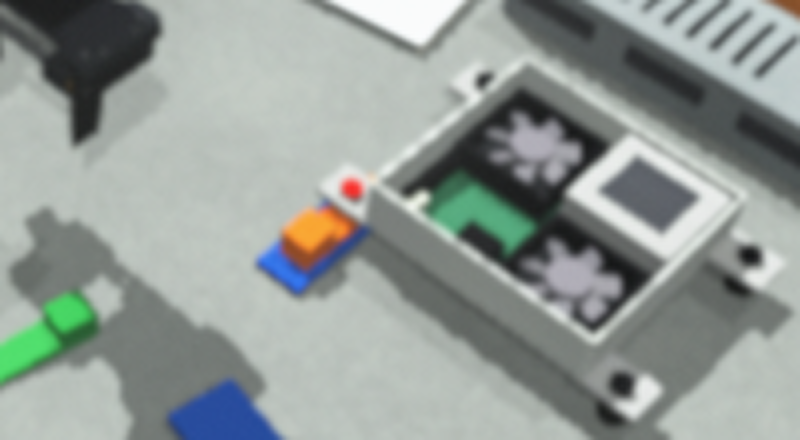

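View pics/top8.png

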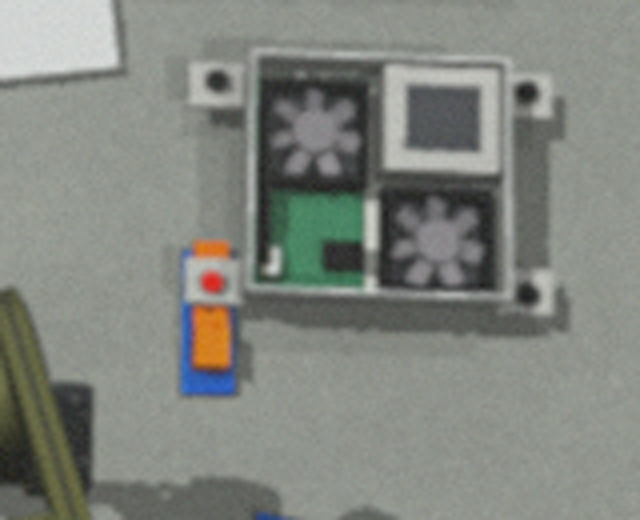

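The wedge sits on the plate under the ear, with its rear edge at x about 0.529, so the foot is over wedge x of about +11. The arm is clear, so I'll hand the job in.

Run:
```python
from workcell import arm
print(arm.close_job())
```

```text
the job is handed in; nothing more can be done
None
```

I slid the smallest blue plate flat under the short foot, then pushed the orange wedge in thin end first until it was snug. I released both and handed the job in at about 25 s. No verdict was reported.

The last top and side pictures, taken after release, showed:
- **Plate:** it is flat on the bench, with the foot about 24 mm along from its centre and within about 1 mm across.
- **Wedge:** it lies on the plate and is still there after release. The foot is over about wedge x +11 mm, roughly 5 mm past first contact, and within about 1 mm across.
- **Chassis:** it looks level and in place. I compared its picture with the one at the start:
  - The main body moved by about 0.1 to 0.4 pixel, roughly 1 mm or less.
  - The red cap's centroid moved by about 0.5 pixel, roughly 1.5 mm.
- **Arm:** it is clear of everything.

- **Push force:** it levelled off at about 8.6 N, and the reading briefly reached 9.7 N, part of which was friction from pressing the wedge down on the plate. That is more than "a few N" and slightly over the 8 N at which the chassis can start to slide, so it probably shifted a little.
- **Not measured:** I had no direct measurement of how hard the foot bears on the wedge, or of the chassis tilt. I judged both from the push force and the pictures.

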